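# Stow the eight-channel pipette in its moulded tray

## Task

Put the eight-channel pipette (the one with the wide head) away in the T-shaped recess of the moulded tray: turn it so that its head matches the wide end of the recess, lower it in while still holding it rather than dropping it, press it fully home so that it lies flat on the recess floor, and let go. Leave the narrow single-channel pipette lying where it is.

Things in the scene. Friction and masses are not known exactly. Their poses are not given: they have to be found in the camera images.
- multi: Eight-channel pipette lying flat, 0.2 kg. Origin: underside, near centre of mass, the place to grip (across, along y). x to the head. White handle 30 wide, 42 high, x -90 to 35; round plunger to -108; wide head 92 across, 30 high, x 35 to 80; nozzles to 92 (mm). Its lower 12 mm sink into the tray: fingertips 18 mm above its underside clear the rim.
- tray: Fixed flat grey tray, z up, 20 high, x -140 to 124, y +-80 (mm). Origin on its underside, below the stowed pipette's origin; then x, y axes agree. T-shaped recess, floor 8 above the bench, 12 deep: slot 42 wide, x -114 to 29, then wide end 104 across, x 29 to 98: 6 clear all round; sloped walls make the mouth 5 wider on each side.
- single: Single-channel pipette, a bystander lying flat on the other side of the tray: same handle (30 wide, 42 high, x -90 to 35, plunger to -108), but no wide head: a neck 26 wide, then a thin tip to x = 125 (mm). Origin on its underside, mid-width; x points to the tip, z up.
Not all that is in view belongs to the job. What is shaped like the multi but purple is not meant.

How it is judged (in metres and radians):
On the way:
1. the eight-channel pipette is held in the fingers over the recess, its underside within about 27 mm of the recess floor (not dropped from higher) (x of multi in the frame of tray between -0.03 and 0.03 m and y of multi in the frame of tray between -0.03 and 0.03 m and z of multi in the frame of tray below 0.035 m and contact force between the fingers and multi above 0.5 N), for 0.1 s.
At the end, for the whole second after the job is handed in: The eight-channel pipette lies at rest in the recess, within 12 mm of its stowed place along and across the tray, within 10 degrees of the tray's direction and less than 6 degrees tilted, its underside within 4 mm of the recess floor; the single-channel pipette is within 30 mm of where it lay (x of multi in the frame of tray between -0.012 and 0.012 m and y of multi in the frame of tray between -0.012 and 0.012 m and z of multi in the frame of tray below 0.012 m and angle between multi's own z axis and vertical below 0.1 rad and angle between the x axis of multi and the x axis of tray, either way round below 0.18 rad and linear speed of multi below 0.02 m/s and distance of single from where it was at the start of the episode below 0.03 m); the robot touches nothing.
It fails at once if the single-channel pipette is moved by more than 30 mm (distance of single from where it was at the start of the episode above 0.03 m).
It also fails if it takes over 48 s, if anything falls off the work surface, if the arm or the gripper's body presses on something with over 40 N, if the wrist force passes 120 N, or if a joint passes its speed limit or range.

## Robot

A 6-joint arm with a two-finger parallel gripper is mounted at the origin on the work surface. World frame = base frame: x ahead of the robot, y to its left, z up, the work surface at z = 0. Lengths are in mm, angles in rad, forces in N, time in s.
With the tool pointing down it reaches from about 275 to 850 mm from the base axis. Payload 19 kg.
Tool frame: the origin (TCP) lies midway between the tips of the shut fingers; the grasp point (between the pads) lies 19 mm behind it; x points along the fingers, z is the direction in which the jaws open and shut, and the axes are right-handed (so a half turn about x gives the same grasp; the last joint's range is limited). The gripper opens to 85 mm and grips with 20 to 120 N. Pads are 22 mm wide; open, the fingers measure 114 mm over their backs; the gripper's body (76 mm by 85 mm) begins 54 mm behind the grasp point. The pads swing forward as they close: fully open they stand 13 mm farther back than shut.
Start: joints at [1.187, 0.15, 1.437, -0, 1.554, -0.134], TCP at [142.152, 557.12, 231.267] pointing down, gripper open.
Joint ranges: [-2.8, 2.8], [-0.68, 2.1], [0.12, 2.68], [-1.39, 4.53], [0.16, 2.79], [-2.81, 2.81]. Speed limits (rad/s): [1.89, 1.89, 2.22, 3.01, 3.01, 3.01].

## Interface

Orientations are given as a unit quaternion [x, y, z, w].
In Python, from cell import manip gives the robot as it stands.
- The arm moves only by the tool arm_command, never from a script. Its argument "series" is a list that holds one entry, the list of rows, each a list of 7 numbers: the opening, from 0 (shut) to 1 (fully open), then the shift along the world's x, y, z in mm, then the turn, a rotation vector about the world's x, y, z in rad. A call has 1 to 10 rows; each row is the pose to reach, as a shift and turn from the pose commanded when the call began; what a row does not reach only later rows make up. A row lasts 1/10 s, in which the tool goes at most 50 mm and 8.59 degrees, less where a joint would pass 70% of its speed; a pose out of reach is approached as far as the arm can. A call with a gripper value outside its range is refused whole. The fingers move at their own pace and stop on an object; the grip force is fixed at half the most. Time passes only in rows, so rows that repeat a pose let the fingers close. It gives the time, the measured TCP pose, the force and the opening at its end, in the units of the state.
- manip.observe(): the state, without advancing time (a new reading comes with each control period).
- manip.capture(name): name is "side" or "top"; returns a dict with "frame" (384x512x3 uint8, red, green, blue), "intrinsics" (3x3 intrinsics, pixels), "view" (4x4, takes a point from world to camera coordinates). Camera axes: x right, y down, z forward; pixel columns grow to the right and rows downward; lengths in mm; the calibration is good to about 2 mm. A picture is of the moment at which its call begins. There is no depth.
- manip.sign_off(): hands the job in, once; it reports no verdict.
Trained networks look in a picture, given as the dict that the camera call returned (one of the last four; its "shot" number tells which), for a name from the list of things; names that differ only in an ending like _2 or _b are one class to them, and where a whole thing is asked for, a point or a joint stands for the part that bears it (a point fixed in the world has none). Each returns a list of dicts, best first, with "confidence" (0 to 1); they miss things now and then, are a little off and sometimes report something else, mostly with a low value. They report only what shows in the picture. A call takes as long as a camera call. They do not tell look-alikes from the thing itself.
- manip.outline_of(picture, label): "mask" (384x512 bool, what is visible of it) and "box" ([left, top, width, height] in pixels, round what is visible of it).
- manip.landmark_of(picture, label): "at" ([column, row] in pixels: a listed point, or the origin of a listed thing).
The state is a dict: "time_s": time; "joint_positions": joint angles; "qd": joint speeds; "joint_torque": joint torques, N m; "ee_pos": TCP position; "eef_rot": TCP orientation; "contact_force": force on the tool from outside, world axes, zero at the start; "wrist_torque": the same for the moment, N m; "opening": finger opening in mm.
Only numpy, scipy, OpenCV 4.12 (cv2) and the standard library are available. Lean on these libraries where they do the work, as an engineer would, in place of code of your own. Each camera call takes 0.05 s, during which the arm holds its last target. There are 200 camera calls.

## Working session

There is one attempt and no reset: what is moved stays moved. The work goes in short steps, Python scripts to look and compute and a tool call to move; the robot and the scene stay as the last step left them, time stands still between calls to the robot, and variables do not carry over. Pictures are saved under pics/ and viewed, about 8 in all and at most 12, crops included, and the job is handed in when it is done.

Besides the shell and the picture viewer there is one more tool, called after "Request:" in YAML: its name, and indented under it one key for each argument. arm_command: Moves the arm, as the interface text tells. Its arguments: {"type":"object","properties":{"series":{"type":"array","items":{"type":"array","items":{"type":"array","items":{"type":"number"}}}}},"required":["series"]}

```bash
mkdir -p pics; cat > h.py <<'E'
import numpy as np, cv2
from cell import manip
def shot(cam,name=None):
    p=manip.capture(cam)
    if name: cv2.imwrite(f'pics/{name}.png',p['frame'][:,:,::-1])
    return p
def ray(p,uv):
    K=np.array(p['intrinsics']);V=np.array(p['view']);R=V[:3,:3];c=-R.T@V[:3,3]
    return c,R.T@np.linalg.inv(K)@np.array([uv[0],uv[1],1.])
def onz(p,uv,z):
    c,d=ray(p,uv);return c+d*(z-c[2])/d[2]
def proj(p,X):
    V=np.array(p['view']);x=V[:3,:3]@np.array(X,float)+V[:3,3];u=np.array(p['intrinsics'])@x;return u[:2]/u[2]
E
python3 - <<'E'
from h import *
for c in ['top','side']:
    p=shot(c,c+'0')
    print(c,ray(p,(256,192)))
    for l in ['multi','tray','single']:
        for o in manip.outline_of(p,l): print(l,'mask',round(o['confidence'],2),o['box'],o['mask'].sum())
        for o in manip.landmark_of(p,l): print(l,'pt',round(o['confidence'],2),np.round(o['at'],1),np.round(onz(p,o['at'],0)))
print(manip.observe())
a=cv2.imread('pics/top0.png');b=cv2.imread('pics/side0.png')
cv2.imwrite('pics/both0.png',cv2.resize(np.vstack([a,b]),(400,600)) if 0 else np.hstack([a,b])[:, :])
E
```

```text
top (array([ 309.37719062,  123.63166332, 1490.43875374]), array([ 7.66534836e-02,  3.45547349e-04, -9.97269056e-01]))
multi mask 0.97 [183.4, 221.2, 39.0, 46.9] 714
multi mask 0.59 [99.4, 140.5, 58.3, 36.4] 887
multi mask 0.58 [174.6, 151.0, 42.6, 51.5] 826
multi pt 0.83 [202.  244.7] [237. 310.   0.]
multi pt 0.72 [125.9 154. ] [553. 586.   0.]
multi pt 0.6 [194.6 180.3] [463. 342.   0.]
tray mask 0.75 [269.5, 114.8, 59.8, 81.4] 3378
tray pt 0.88 [297.8 155.9] [555. -23.   0.]
single mask 0.67 [372.2, 150.5, 20.4, 64.7] 529
single pt 0.59 [381.2 181.8] [ 466. -321.    0.]
side (array([ 232.26369275, -738.33729608,  634.44471319]), array([ 0.17213971,  0.80816214, -0.56368094]))
multi mask 0.88 [160.0, 155.2, 58.7, 32.2] 973
multi mask 0.86 [233.8, 147.5, 53.2, 23.8] 781
multi mask 0.71 [244.6, 116.8, 36.8, 28.2] 480
multi pt 0.88 [259.4 165.1] [471. 329.   0.]
multi pt 0.7 [264.2 135. ] [540. 558.   0.]
multi pt 0.58 [188.7 175. ] [231. 310.   0.]
tray mask 0.91 [268.6, 202.9, 103.4, 46.7] 4242
tray pt 0.94 [319.3 224.9] [563. -17.   0.]
single mask 0.76 [268.8, 307.2, 115.4, 23.3] 2143
single pt 0.67 [323.7 329.8] [ 459. -329.    0.]
{'time_s': 0.7, 'joint_positions': array([ 1.18699980e+00,  1.50474773e-01,  1.43741406e+00, -2.21835850e-05,
        1.55377655e+00, -1.33997695e-01]), 'qd': array([ 0.00091094, -0.00204206, -0.00043259, -0.00146725, -0.00103199,
       -0.00027841]), 'joint_torque': array([-3.75419899e-03, -7.12632394e+01, -5.71001852e+01, -7.28893519e-04,
        1.26110928e-03, -1.78887962e-05]), 'ee_pos': array([142.15834517, 557.11781295, 231.27393376]), 'eef_rot': array([-0.43383744,  0.55841078,  0.43379804,  0.55837419]), 'contact_force': array([-0.15624297, -0.69090633,  0.31014172]), 'wrist_torque': array([-0.05558234,  0.06791271, -0.03581012]), 'opening': 85.39918507249935}
```

View pics/top0.png

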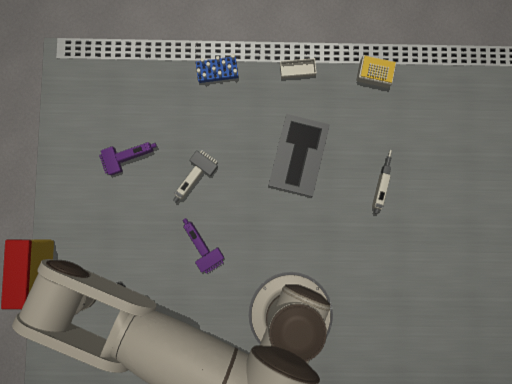

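View pics/side0.png

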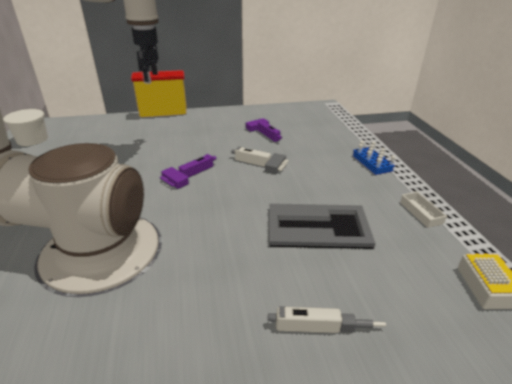

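Three multi-shaped candidates in the top image: purple (125,154), purple (202,245), white with grey head (195,177). Only the white one fits, since purple is excluded. The white pipette at (381,182) with a thin tip is the single. Next I'll fit poses to the silhouettes in both views and check them in a crop.

```bash
cat > fit.py <<'E'
from h import *
from scipy.optimize import minimize
def box(x0,x1,w,z0,z1,w2=None,): return [[x,y,z] for x in(x0,x1) for y in(-w/2,w/2) for z in(z0,z1)]
MODEL={'multi':[box(-90,35,30,0,42),box(-108,-90,14,14,28),box(35,80,92,0,30),box(80,92,84,10,20)],
 'tray':[[[x,y,z] for x in(-140,124) for y in(-80,80) for z in(0,20)]],
 'single':[box(-90,35,30,0,42),box(-108,-90,14,14,28),box(35,80,26,5,30),box(80,125,8,10,20)]}
def hulls(p,l,q,z=0):
    c,s=np.cos(q[2]),np.sin(q[2]);R=np.array([[c,-s,0],[s,c,0],[0,0,1]])
    return [cv2.convexHull(np.array([proj(p,R@np.array(v)+[q[0],q[1],z]) for v in b],np.float32)) for b in MODEL[l]]
S=4
def render(p,l,q,z=0):
    m=np.zeros((384*S,512*S),np.uint8)
    for h in hulls(p,l,q,z): cv2.fillConvexPoly(m,np.round(((h+.5)*S-.5)*16).astype(np.int32),255,shift=4)
    return cv2.resize(m,(512,384),interpolation=cv2.INTER_AREA)/255.
def fit(pm,l,q0,z=0):
    def cost(q):
        t=0
        for p,m in pm:
            r=render(p,l,q,z);t+=1-np.minimum(r,m).sum()/np.maximum(r,m).sum()
        return t/len(pm)
    q0=np.array(q0,float);sim=np.array([q0,q0+[12,0,0],q0+[0,12,0],q0+[0,0,.15]])
    r=minimize(cost,q0,method='Nelder-Mead',options=dict(initial_simplex=sim,xatol=.05,fatol=1e-5,maxiter=150));return r.x,r.fun
def mask(p,l,at):
    os=[o for o in manip.outline_of(p,l) if np.hypot(o['box'][0]+o['box'][2]/2-at[0],o['box'][1]+o['box'][3]/2-at[1])<30]
    return os[0]['mask'].astype(float) if os else None
E
cat > a.py <<'E'
from fit import *
T=shot('top');Sd=shot('side')
ims={}
for l,q0 in [('multi',(463,342,-.6)),('tray',(558,-20,-.2)),('single',(462,-325,-.15))]:
    pm=[(p,mask(p,l,proj(p,(q0[0],q0[1],15)))) for p in (T,Sd)]
    pm=[x for x in pm if x[1] is not None]
    for k in [pm]+[[x] for x in pm]:
        q,f=fit(k,l,q0);print(l,len(k),np.round(q,3),round(f,3))
        if k is pm:
            for n,p in(('t',T),('s',Sd)): ims.setdefault(n,[]).extend(hulls(p,l,q))
out=[]
for n,p,(u,v,w,h) in(('t',T,(165,105,240,120)),('s',Sd,(220,130,180,210))):
    k=3 if n=='t' else 1.7
    im=cv2.resize(p['frame'][v:v+h,u:u+w,::-1],None,fx=k,fy=k,interpolation=cv2.INTER_CUBIC)
    for g in ims[n]: cv2.polylines(im,[np.int32((g-[u,v]+.5)*k)],True,(0,255,0),1)
    out.append(im)
W=max(i.shape[1] for i in out)
cv2.imwrite('pics/fit.png',np.vstack([np.pad(i,((0,0),(0,W-i.shape[1]),(0,0))) for i in out])[:600])
E
python3 a.py
```

```text
multi 2 [474.885 345.089  -0.642] 0.148
multi 1 [474.687 345.429  -0.62 ] 0.151
multi 1 [473.738 344.671  -0.659] 0.142
tray 2 [ 5.64597e+02 -2.74250e+01 -2.40000e-01] 0.037
tray 1 [ 5.65955e+02 -2.54370e+01 -2.38000e-01] 0.038
tray 1 [ 5.64006e+02 -2.84200e+01 -2.33000e-01] 0.027
single 1 [ 4.55514e+02 -3.20793e+02 -2.58000e-01] 0.13
single 1 [ 4.55514e+02 -3.20793e+02 -2.58000e-01] 0.13
```

View pics/fit.png

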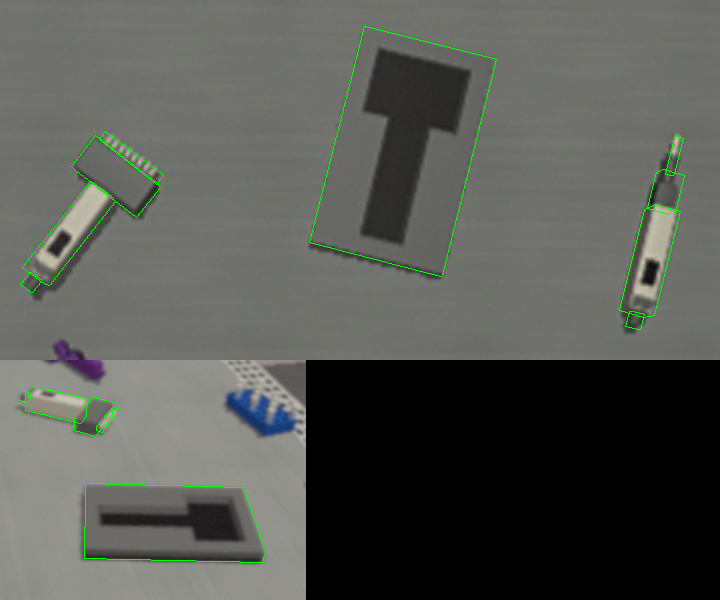

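The white pipette with grey head at (195,177) is the multi. The fit matches its silhouette, and the tray outline and orientation are right too.

```bash
python3 - <<'E'
from h import *
from scipy.spatial.transform import Rotation as R
s=manip.observe();M=R.from_quat(s['eef_rot']).as_matrix();print(M.round(3),s['ee_pos'],s['joint_positions'],s['time_s'])
j=np.arctan2(M[1,2],M[0,2]);print('jaw',j)
for n,y in(('grasp',-.64),('tray',-.24)):
    t=y+np.pi/2; print(n,'turn',(t-j+np.pi/2)%np.pi-np.pi/2)
print(np.array([474.5,345,14])-s['ee_pos'])
E
```

```text
[[-0.    -0.969  0.247]
 [-0.     0.247  0.969]
 [-1.     0.    -0.   ]] [142.16782783 557.12314562 231.28375007] [ 1.18697818e+00  1.50489258e-01  1.43737779e+00 -5.04446427e-06
  1.55380372e+00 -1.34019849e-01] 1.1
jaw 1.3209981133046238
grasp turn -0.39020178650972737
tray turn 0.009798213490272767
[ 332.33217217 -212.12314562 -217.28375007]
```

Request:
arm_command:
  series:
    - [[1,66,-42,-10,0,0,-0.08],[1,133,-85,-25,0,0,-0.16],[1,200,-127,-50,0,0,-0.24],[1,266,-170,-80,0,0,-0.32],[1,332,-212,-120,0,0,-0.39],[1,332,-212,-120,0,0,-0.39],[1,332,-212,-120,0,0,-0.39],[1,332,-212,-120,0,0,-0.39],[1,332,-212,-120,0,0,-0.39],[1,332,-212,-120,0,0,-0.39]]

```text
time_s: 2.1
ee_pos: [475.2, 343.7, 110.1]
eef_rot: [-0.317, 0.633, 0.316, 0.632]
contact_force: [-1.0, -0.0, 0.0]
opening: 85.3
```

Request:
arm_command:
  series:
    - [[1,0,0,-40,0,0,0],[1,0,0,-75,0,0,0],[1,0,0,-96,0,0,0],[1,0,0,-96,0,0,0],[0,0,0,-96,0,0,0],[0,0,0,-96,0,0,0],[0,0,0,-96,0,0,0],[0,0,0,-96,0,0,0],[0,0,0,-96,0,0,0],[0,0,0,-96,0,0,0]]

```text
time_s: 3.1
ee_pos: [474.6, 345.5, 16.6]
eef_rot: [-0.317, 0.631, 0.317, 0.632]
contact_force: [-2.6, 0.1, 8.9]
opening: 28.7
```

Request:
arm_command:
  series:
    - [[0,0,0,0,0,0,0],[0,0,0,0,0,0,0],[0,0,0,20,0,0,0],[0,0,0,50,0,0,0],[0,0,0,80,0,0,0],[0,0,0,80,0,0,0],[0,0,0,80,0,0,0],[0,0,0,80,0,0,0]]

```text
time_s: 3.9
ee_pos: [473.6, 344.8, 94.2]
eef_rot: [-0.317, 0.632, 0.317, 0.631]
contact_force: [-0.6, -0.4, -2.6]
opening: 29.1
```

```bash
python3 - <<'E'
from fit import *
a=shot('top')['frame'][110:230,140:300,::-1];b=shot('side')['frame'][90:210,200:360,::-1]
cv2.imwrite('pics/lift.png',cv2.resize(np.vstack([a,b]),None,fx=2.5,fy=2.5,interpolation=cv2.INTER_CUBIC))
print(manip.observe())
E
```

```text
{'time_s': 4.0, 'joint_positions': array([ 4.97795046e-01,  2.56285515e-01,  1.59495899e+00, -5.96747038e-05,
        1.29226677e+00, -4.33105307e-01]), 'qd': array([ 1.14697308e-03, -5.06528451e-05, -4.04908000e-03,  2.52335770e-04,
        3.70669801e-04,  7.51335244e-05]), 'joint_torque': array([ 2.18660769e-02, -7.89665079e+01, -5.42586243e+01, -1.23593039e-03,
        2.74468497e-03,  7.86645760e-04]), 'ee_pos': array([473.70259866, 344.81731853,  94.1099784 ]), 'eef_rot': array([-0.31741456,  0.63255891,  0.31733014,  0.63120425]), 'contact_force': array([ 0.7365646 , -0.20004866, -4.50340775]), 'wrist_torque': array([-0.01095249, -0.04012772,  0.06137877]), 'opening': 29.151504777288732}
```

View pics/lift.png

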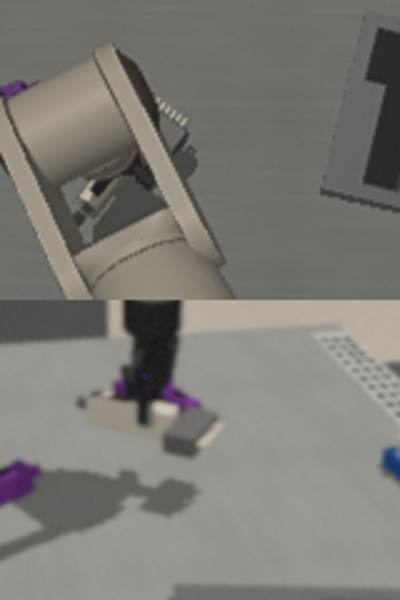

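The multi is held by its handle: side crop (150,410), head at (190,430), clear of the bench. Now I'll carry it over the tray.

Request:
arm_command:
  series:
    - [[0,10,-35,0,0,0,0.04],[0,20,-75,0,0,0,0.09],[0,30,-115,0,0,0,0.14],[0,40,-155,0,0,0,0.19],[0,50,-200,0,0,0,0.24],[0,60,-245,0,0,0,0.28],[0,70,-290,0,0,0,0.32],[0,80,-330,0,0,0,0.36],[0,90,-360,0,0,0,0.4],[0,90,-372,0,0,0,0.4]]

```text
time_s: 5.0
ee_pos: [564.5, -29.6, 94.4]
eef_rot: [-0.436, 0.557, 0.436, 0.556]
contact_force: [0.4, 0.6, -2.7]
opening: 29.0
```

Request:
arm_command:
  series:
    - [[0,0,0,-10,0,0,0],[0,0,0,-20,0,0,0],[0,0,0,-30,0,0,0],[0,0,0,-30,0,0,0],[0,0,0,-30,0,0,0],[0,0,0,-30,0,0,0]]

```text
time_s: 5.6
ee_pos: [564.4, -26.5, 65.6]
eef_rot: [-0.437, 0.556, 0.437, 0.556]
contact_force: [-0.2, -0.0, -2.3]
opening: 29.0
```

```bash
cat > b.py <<'E'
from fit import *
import sys
s=manip.observe();print(s['time_s'],s['ee_pos'],s['contact_force'],s['opening'])
T=shot('top');Sd=shot('side')
z=s['ee_pos'][2]-16
a=T['frame'][95:215,230:370,::-1];b=Sd['frame'][140:260,250:390,::-1].copy()
c=cv2.resize(b,None,fx=2.5,fy=2.5,interpolation=cv2.INTER_CUBIC)
m=mask(Sd,'multi',proj(Sd,(565,-27,z+15)))
if m is not None:
    q,f=fit([(Sd,m)],'multi',(565,-27,-.24),z);print(q,f,m.sum())
for g in hulls(Sd,'multi',(565,-27,-.24),z): cv2.polylines(c,[np.int32((g-[250,140]+.5)*2.5)],True,(0,255,0),1)
cv2.imwrite(f'pics/{sys.argv[1]}.png',np.hstack([cv2.resize(a,None,fx=2.5,fy=2.5,interpolation=cv2.INTER_CUBIC),c]))
E
python3 b.py over
```

```text
5.6 [564.35494015 -26.47002234  65.63224835] [-2.07584647e-01 -1.05449922e-03 -2.31979333e+00] 28.995940714798387
[ 5.65717922e+02 -2.60865160e+01 -2.11577605e-01] 0.24289719997104953 1273.0
```

View pics/over.png

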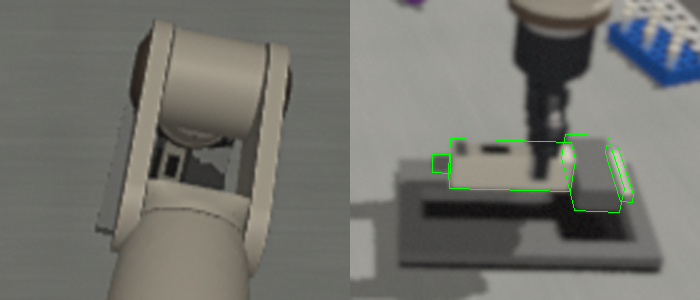

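In the side view (right half) the multi is level and lies on the predicted outline above the recess. Now I'll lower it while watching the force.

Request:
arm_command:
  series:
    - [[0,0,0,-10,0,0,0],[0,0,0,-20,0,0,0],[0,0,0,-26,0,0,0],[0,0,0,-30,0,0,0],[0,0,0,-33,0,0,0],[0,0,0,-36,0,0,0],[0,0,0,-36,0,0,0]]

```text
time_s: 6.45
ee_pos: [564.1, -26.9, 29.0]
eef_rot: [-0.437, 0.556, 0.437, 0.556]
contact_force: [0.4, -0.0, -2.6]
opening: 29.2
```

Request:
arm_command:
  series:
    - [[0,0,0,-2,0,0,0],[0,0,0,-4,0,0,0],[0,0,0,-5,0,0,0],[0,0,0,-6,0,0,0],[0,0,0,-6,0,0,0],[0,0,0,-6,0,0,0]]

```text
time_s: 7.05
ee_pos: [564.2, -26.9, 24.5]
eef_rot: [-0.437, 0.556, 0.436, 0.556]
contact_force: [-10.5, 1.2, 18.1]
opening: 28.7
```

```bash
sed -i 's/^z=.*/z=s["ee_pos"][2]-16.5/' b.py; python3 b.py down
```

```text
7.05 [564.2130223  -26.91948401  24.54924794] [-10.51491065   1.17962985  18.06123273] 28.73907220006488
[ 5.65344702e+02 -2.60849885e+01 -2.33184111e-01] 0.21530379875357175 1273.0
```

View pics/down.png

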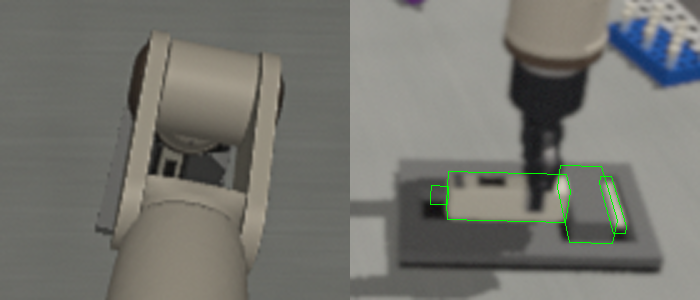

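It looks seated, with contact force of 18 N at the expected height. I'll press a little more, release, rise and back off.

Request:
arm_command:
  series:
    - [[0,0,0,-2,0,0,0],[0,0,0,-2,0,0,0],[0,0,0,3,0,0,0],[1,0,0,3,0,0,0],[1,0,0,3,0,0,0],[1,0,0,3,0,0,0],[1,0,0,3,0,0,0],[1,0,0,3,0,0,0],[1,0,0,3,0,0,0],[1,0,0,3,0,0,0]]

```text
time_s: 8.2
ee_pos: [564.1, -26.9, 26.2]
eef_rot: [-0.437, 0.556, 0.437, 0.556]
contact_force: [0.5, -0.1, 0.7]
opening: 85.4
```

Request:
arm_command:
  series:
    - [[1,0,0,30,0,0,0],[1,0,0,70,0,0,0],[1,0,0,110,0,0,0],[1,-30,45,130,0,0,0],[1,-50,95,140,0,0,0],[1,-70,145,140,0,0,0],[1,-90,195,140,0,0,0],[1,-110,245,140,0,0,0],[1,-130,290,140,0,0,0],[1,-150,330,140,0,0,0]]

```text
time_s: 9.2
ee_pos: [420.6, 289.1, 166.5]
eef_rot: [-0.437, 0.556, 0.436, 0.556]
contact_force: [1.3, 0.1, 1.3]
opening: 85.5
```

```bash
cat > c.py <<'E'
from fit import *
s=manip.observe();print(s['time_s'],s['ee_pos'],s['contact_force'],s['opening'])
T=shot('top');Sd=shot('side')
for l,q0,z in [('multi',(565,-27,-.24),8),('tray',(565,-27,-.24),0),('single',(455,-321,-.26),0)]:
    for p in(T,Sd):
        m=mask(p,l,proj(p,(q0[0],q0[1],z+15)))
        if m is not None: print(l,fit([(p,m)],l,q0,z),m.sum())
ims=[]
for p,(u,v) in((T,(230,100)),(Sd,(250,160))):
    c=cv2.resize(p['frame'][v:v+110,u:u+140,::-1],None,fx=2.8,fy=2.8,interpolation=cv2.INTER_CUBIC)
    for l,z in(('multi',8),('tray',0)):
        for g in hulls(p,l,(565,-27,-.24),z): cv2.polylines(c,[np.int32((g-[u,v]+.5)*2.8)],True,(0,255,0),1)
    ims.append(c)
cv2.imwrite('pics/end.png',np.hstack(ims))
E
python3 c.py
```

```text
9.2 [420.59607411 289.06834955 166.4830374 ] [1.27639483 0.13518406 1.27937347] 85.46090246916019
multi (array([ 5.67551304e+02, -2.58769508e+01, -2.15148030e-01]), np.float64(0.09510794910902898)) 766.0
multi (array([ 5.66404623e+02, -2.62724614e+01, -2.43436263e-01]), np.float64(0.11151757948886465)) 1442.0
tray (array([ 5.65417873e+02, -2.72086001e+01, -2.25892915e-01]), np.float64(0.21662920082255854)) 2778.0
tray (array([ 5.63617835e+02, -2.96701090e+01, -2.47653587e-01]), np.float64(0.3456830102742332)) 2966.0
single (array([ 4.60118262e+02, -3.19296239e+02, -2.54503344e-01]), np.float64(0.13078084769261222)) 565.0
single (array([ 4.55615761e+02, -3.20374142e+02, -2.57338524e-01]), np.float64(0.17557648418503347)) 1995.0
```

View pics/end.png

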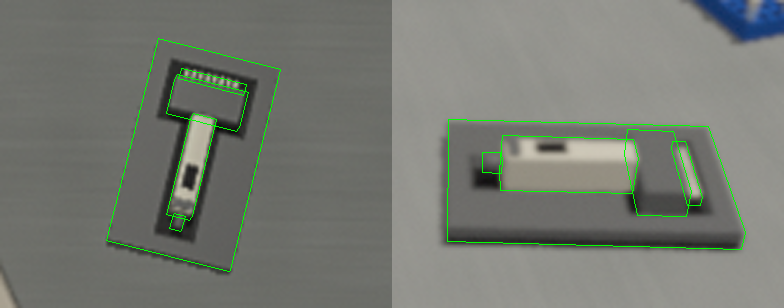

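```bash
python3 - <<'E'
from fit import *
T=shot('top');Sd=shot('side')
pm=[(p,mask(p,'multi',proj(p,(565,-27,23)))) for p in(T,Sd)]
for z in(2,5,8,11,14,18): print(z,fit(pm,'multi',(566,-26,-.24),z))
E
```

```text
2 (array([ 5.67759033e+02, -2.61216888e+01, -2.28685361e-01]), np.float64(0.13712048038168517))
5 (array([ 5.66927835e+02, -2.63528469e+01, -2.27754897e-01]), np.float64(0.12040751561748875))
8 (array([ 5.65983964e+02, -2.61089640e+01, -2.32004882e-01]), np.float64(0.12101690411852889))
11 (array([ 5.64667384e+02, -2.61562796e+01, -2.24142805e-01]), np.float64(0.12997975049792487))
14 (array([ 5.64264432e+02, -2.63901409e+01, -2.26003573e-01]), np.float64(0.15632010009177777))
18 (array([ 5.63137756e+02, -2.64192089e+01, -2.29547365e-01]), np.float64(0.199684954162074))
```

The best height is 5–8 mm, so it sits on the floor (8 mm). The pose is within about 2 mm and 1° of the stowed pose. Handing in.

```bash
python3 -c "
from cell import manip
print(manip.sign_off())"
```

```text
the job is handed in; nothing more can be done
None
```

The white eight-channel pipette is in the T-shaped recess, head at the wide end, and the job is handed in at about 9.3 s. I gripped it across the handle, turned it 0.40 rad, lowered it in while held, pressed it down and let go. The arm then backed off with the fingers open. I left the two purple look-alikes alone.

**Last checks**
- **Position:** the pipette is about 2 mm and 1° from its stowed place.
- **Height:** the fit across both cameras was best at 5–8 mm above the bench, which agrees with the 8 mm recess floor. It resolves height only to a few mm. I did not measure tilt separately, but the pipette looks level in the side view.
- **Single-channel pipette:** the side view puts it where it lay, within 1 mm. The top view reads 4–5 mm off that, but I have no top-view fit from before the move to compare with.
- **Tray after stowing:** the final tray fit was poor because the pipette covers part of it. I relied on the tray position measured before the move.
- **Force while lowering:** the wrist reading showed about 10 N sideways along with 18 N upward when the pipette touched bottom. It was near zero after release.

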